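# Clear the soldering turntable

### The job

The work has cooled: take apart the stack on the soldering turntable from the top down, one piece at a time, and put each piece away in its own fitted tray: the small steel cube in the smallest square tray, the ceramic disc in the round dish, the charcoal block in the larger square tray and the firebrick in the long tray. The soldering blocks chip easily, so set every piece down gently rather than dropping it, upright as it stood and flat on the floor of its tray inside the lip. Leave the jar and the bowl where they are.

Things in the scene. Friction and masses are not known exactly. Their poses are not given: they have to be found in the camera images.
- cube: Small steel dapping cube, 24 x 24 x 24 mm, with round dimples, 0.11 kg give or take: the top of the stack, sitting on the ceramic disc. Origin at the centre of its underside, z up, x and y square to its faces. The stack, from the top: cube, disc, charcoal, brick, then a fixed round steel turntable 170 mm across and 30 mm high; each piece simply rests near the middle of the one below, turned a little.
- disc: Round white honeycomb-ceramic soldering disc, 40 mm in diameter, 20 mm high, with a pattern of small dark holes on top, about 0.05 kg: second from the top, on the charcoal block. Origin at the centre of its underside, z up.
- charcoal: Square black charcoal block, 48 x 48 mm and 28 mm high, about 0.06 kg: third from the top, on the firebrick. Origin at the centre of its underside, z up, x and y square to its sides.
- brick: Long pale firebrick, 140 mm (its x) by 58 mm (its y) and 34 mm high, about 0.17 kg: the bottom of the stack, on the fixed steel turntable (170 mm across, top 30 mm above the bench). Origin at the centre of its underside, z up.
- cube_tray: Smallest square dark wooden tray with a cork floor, 50 x 50 mm outside, 42 x 42 mm inside: the place of the cube. Fixed. Outside walls 4 mm thick and 9 mm high, floor 4 mm above the bench, so the lip stands 5 mm above the floor. Origin at the centre of its underside, z up. x and y square to its walls.
- disc_dish: Round dark wooden dish with a cork floor, 66 mm across outside, 58 mm inside: the place of the disc. Fixed. Outside walls 4 mm thick and 9 mm high, floor 4 mm above the bench, so the lip stands 5 mm above the floor. Origin at the centre of its underside, z up. 
- charcoal_tray: Larger square dark wooden tray with a cork floor, 74 x 74 mm outside, 66 x 66 mm inside: the place of the charcoal block. Fixed. Outside walls 4 mm thick and 9 mm high, floor 4 mm above the bench, so the lip stands 5 mm above the floor. Origin at the centre of its underside, z up. x and y square to its walls.
- brick_tray: Long dark wooden tray with a cork floor, 166 mm (its x) by 84 mm outside, 158 x 76 mm inside: the place of the firebrick. Fixed. Outside walls 4 mm thick and 9 mm high, floor 4 mm above the bench, so the lip stands 5 mm above the floor. Origin at the centre of its underside, z up. 
- jar: Bystander: white jar with a blue lid, 68 mm across, 85 mm high, loose, at the left of the work. Origin at the centre of its underside.
- bowl: Bystander: small white ceramic bowl, 90 mm across, 40 mm high, loose, at the right of the work. Origin at the centre of its underside.

How it is judged:
By the outcome, as a careful person would: the job done as asked, in the order asked, and still so for the second after the job is handed in, with the robot touching nothing.
It also fails if it takes over 112 s, if anything falls off the work surface, if the arm or the gripper's body presses on something with over 40 N, if the wrist force passes 120 N, or if a joint passes its speed limit or range.

### The arm

A 6-joint arm with a two-finger parallel gripper is mounted at the origin on the work surface. World frame = base frame: x ahead of the robot, y to its left, z up, the work surface at z = 0. Lengths are in m, angles in rad, forces in N, time in s.
With the tool pointing down it reaches from about 0.25 to 0.725 m from the base axis. Payload 9.7 kg.
Tool frame: the origin (TCP) lies at the very end of the fingers, on their centre line; the grasp point (between the pads) lies 19 mm behind it; z points along the fingers, y is the line along which they close (so a half turn about z gives the same grasp; the last joint's range is limited). The gripper opens to 85 mm and grips with 20 to 120 N. Pads are 22 mm wide; open, the fingers measure 114 mm over their backs; the gripper's body (76 mm by 85 mm) begins 54 mm behind the grasp point. The pads swing forward as they close: fully open they stand 13 mm farther back than shut.
Start: joints at [1.202, 0.087, 0.176, 1.66, 0, 1.571], TCP at [0.198, 0.513, 0.231] pointing down, gripper open.
Joint ranges: [-3.13, 3.13], [-0.85, 1.81], [-1.15, 1.24], [-2.2, 2.28], [-1.44, 1.52], [-3.14, 3.14]. Speed limits (rad/s): [2.22, 2.22, 2.57, 3.14, 3.14, 3.14].

### API

Orientations are given as [roll, pitch, yaw] about the fixed x, y, z axes, in that order (R = Rz(yaw) Ry(pitch) Rx(roll)).
In Python, from bench import get_state, optics, workorder gives the robot as it stands. The module is installed in compiled form; this text tells all that it offers.
- The arm moves only by the tool apply_moves, never from a script. Its argument "motion" is one flat list of numbers, 5 for each row, row after row: the closure, from 0 (fully open) to 1 (shut), then the shift along the tool's x, y, z in m, then the turn about the tool's z in rad. In form: [hand, dx, dy, dz, turn, hand, dx, dy, dz, turn, ...]. A call has 1 to 20 rows; each row shifts and turns the commanded pose from where the row before left it, along the tool's axes as they then stand; what a row does not reach is not made up. A row lasts 1/10 s, in which the tool goes at most 50 mm and 8.59 degrees, less where a joint would pass 70% of its speed; a pose out of reach is approached as far as the arm can. A call with a gripper value outside its range is refused whole. The fingers move at their own pace and stop on an object; "squeeze" is the grip in N (left out, the last holds). Time passes only in rows, so rows that do not move let the fingers close. It gives the time, the measured TCP pose, the force, the opening and the grip force at its end, in the units of the state.
- get_state(): the state, without advancing time (a new reading comes with each control period).
- optics.read_camera(name): name is "scene" or "top" or "wrist"; returns (picture, depth): 400x640x3 uint8, blue, green, red; 400x640 float32, m along the optical axis (not along the pixel's ray), 0 where there is no reading.
- optics.camera_info(name): a dict with "fov_y" (degrees; the focal length in pixels is half the picture's height over the tangent of half this angle, whatever the lens; pixels are square), "cx", "cy" (the principal point, pixels), "dist" ([k1, k2, p1, p2, k3] as OpenCV has them; the pictures are not rectified), "eye" and "attitude" of the camera in the world; the wrist camera has in their place "tool_from_camera" (4x4, takes a point from camera to tool coordinates, whose origin is the TCP and whose axes are the flange's). Camera axes: x right, y down, z forward; pixel columns grow to the right and rows downward; lengths in m; the calibration is good to about 2 mm. A picture is of the moment at which its call begins: read the wrist's pose just before it. camera_info takes no time and is no camera call.
- workorder.finish_job(): hands the job in; it is judged then, once.
The state is a dict: "time": time; "qpos": joint angles; "qvel": joint speeds; "joint_torque": joint torques, N m; "position": TCP position; "orientation": TCP orientation; "contact_force": force on the tool from outside, world axes, zero at the start; "wrist_torque": the same for the moment, N m; "gripper_width": opening from 0.0 (shut) to 1.0 (fully open); "finger_force": force on a finger pad.
Only numpy, scipy, OpenCV 4.12 (cv2) and the standard library are available. Lean on these libraries where they do the work, as an engineer would, in place of code of your own. Each camera call takes 0.05 s, during which the arm holds its last target. There are 200 camera calls.

## Working session

There is one attempt and no reset: what is moved stays moved. The work goes in short steps, Python scripts to look and compute and a tool call to move; the robot and the scene stay as the last step left them, time stands still between calls to the robot, and variables do not carry over. Pictures are saved under pics/ and viewed, at most 14 in all, crops included, and the job is handed in when it is done.

Besides the shell and the picture viewer there is one more tool, called after "Emit:" as name(argument=value, ...), one argument or row to a line, values as JSON. apply_moves: Moves the arm, as the interface text tells. Its arguments: {"type":"object","properties":{"motion":{"type":"array","items":{"type":"number"}},"squeeze":{"type":"number"}},"required":["motion"]}

```bash
mkdir -p pics
cat > h.py <<'E'
import numpy as np,cv2
from scipy.spatial.transform import Rotation as R
from bench import get_state,optics,workorder
def shot(n,f=None):
    s=get_state(); im,d=optics.read_camera(n)
    if f: cv2.imwrite('pics/'+f,im)
    np.savez('/tmp/%s.npz'%n,im=im,d=d,p=s['position'],o=s['orientation']); return im,d
def cam(n,s=None):
    i=optics.camera_info(n); f=200/np.tan(np.radians(i['fov_y'])/2)
    K=np.array([[f,0,i['cx']],[0,f,i['cy']],[0,0,1]]); return i,K,np.array(i['dist'],float)
E
python3 - <<'E'
from h import *
print(get_state())
for n in('scene','top','wrist'):
    print(n,optics.camera_info(n)); shot(n,n+'0.png')
E
```

```text
{'time': 0.0, 'qpos': array([ 1.20202480e+00,  8.74435356e-02,  1.75153008e-01,  1.65984949e+00,
       -1.65434791e-06,  1.57079885e+00]), 'qvel': array([ 0.00069356,  0.00144769,  0.00161678, -0.00223622, -0.00124298,
        0.000872  ]), 'joint_torque': array([ 2.39648303e-03, -5.20391607e+01,  4.64794064e+01,  1.64921978e-02,
       -2.41073832e-05, -6.72842635e-07]), 'position': array([0.19817048, 0.51279515, 0.23060188]), 'orientation': array([-3.14024896e+00,  1.65773785e-06,  2.77281860e+00]), 'contact_force': array([ 0.11923868, -0.30659402, -0.03253377]), 'wrist_torque': array([ 0.04105808, -0.01110502, -0.06536642]), 'finger_force': 0.0, 'gripper_width': 0.9997007642745057}
scene {'fov_y': 53.29692166447373, 'cx': 324.93313124511855, 'cy': 200.17348851409642, 'dist': array([0.03053597, 0.        , 0.        , 0.        , 0.        ]), 'eye': array([ 1.04269343, -0.25500057,  0.91766334]), 'attitude': array([-2.56261698e+00, -3.85213280e-04,  1.08072542e+00])}
top {'fov_y': 54.3636342383803, 'cx': 320.6225012294463, 'cy': 198.5806695198591, 'dist': array([-0.01133032,  0.        ,  0.        ,  0.        ,  0.        ]), 'eye': array([0.38585732, 0.00461696, 1.427565  ]), 'attitude': array([-3.01568449,  0.00449749, -1.56135554])}
wrist {'fov_y': 71.04906797845213, 'cx': 323.0788335820725, 'cy': 199.60961013572356, 'dist': array([-0.02019776,  0.        ,  0.        ,  0.        ,  0.        ]), 'tool_from_camera': array([[-6.66773434e-04, -9.48892316e-01, -3.15599315e-01,
         8.09032455e-02],
       [ 9.99999743e-01, -7.16190964e-04,  4.06047774e-05,
         8.49357114e-04],
       [-2.64558939e-04, -3.15599207e-01,  9.48892550e-01,
        -1.42426038e-01],
       [ 0.00000000e+00,  0.00000000e+00,  0.00000000e+00,
         1.00000000e+00]])}
```

View pics/top0.png

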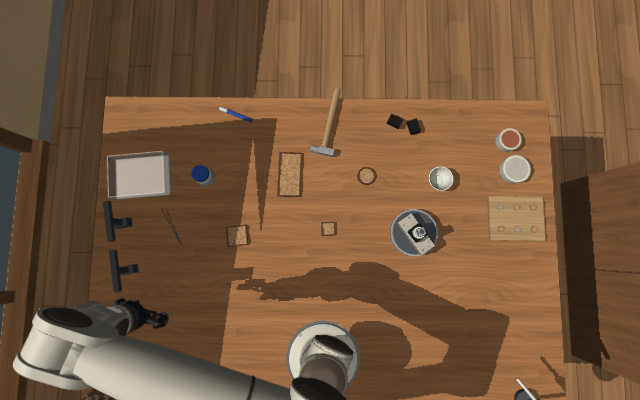

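View pics/scene0.png

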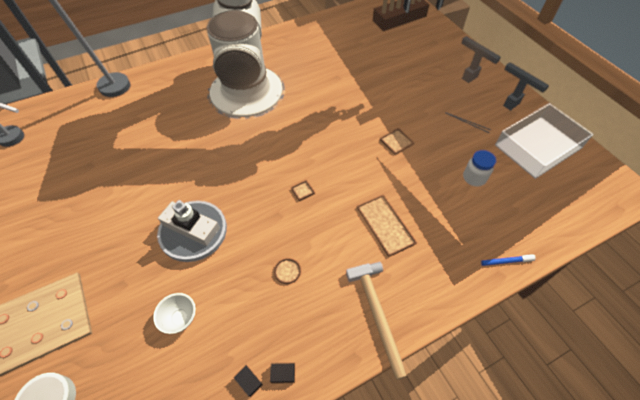

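The top view shows the cube tray at (329,229), dish (367,176), charcoal tray (237,236), brick tray (290,174), stack (414,232), jar (201,174) and bowl (441,178).

```bash
cat >> h.py <<'E'
def pose(n):
    i=optics.camera_info(n)
    if n!='wrist': return R.from_euler('xyz',i['attitude']).as_matrix(),np.array(i['eye'])
    z=np.load('/tmp/wrist.npz'); Rt=R.from_euler('xyz',z['o']).as_matrix(); T=i['tool_from_camera']
    return Rt@T[:3,:3],Rt@T[:3,3]+z['p']
def p2w(n,uv,zp):
    i,K,d=cam(n); r=cv2.undistortPoints(np.array(uv,float).reshape(-1,1,2),K,d).reshape(-1,2)
    A,e=pose(n); v=np.c_[r,np.ones(len(r))]@A.T
    return e+v*((np.asarray(zp)-e[2])/v[:,2])[:,None]
def w2p(n,P):
    i,K,d=cam(n); A,e=pose(n)
    return cv2.projectPoints((np.array(P,float).reshape(-1,3)-e)@A,np.zeros(3),np.zeros(3),K,d)[0].reshape(-1,2)
def cloud(n):
    d=np.load('/tmp/%s.npz'%n)['d']; i,K,ds=cam(n); v,u=np.mgrid[:400,:640]
    r=cv2.undistortPoints(np.stack([u,v],-1).reshape(-1,1,2).astype(float),K,ds).reshape(400,640,2)
    A,e=pose(n); return (np.concatenate([r,np.ones((400,640,1))],-1)*d[...,None])@A.T+e
E
python3 - <<'E'
from h import *
print(p2w('top',[[329,229],[367,176],[237,236],[290,174]],np.full(4,.009)).round(3))
print(p2w('top',[[419,232],[201,174],[441,178]],np.array([.136,.085,.04])).round(3))
C=cloud('top')
for u,v in [(419,232),(329,229),(367,176),(201,174),(404,220),(395,235)]: print(u,v,C[v,u].round(3))
E
```

```text
[[ 0.454 -0.019  0.009]
 [ 0.651 -0.158  0.009]
 [ 0.426  0.315  0.009]
 [ 0.656  0.127  0.009]]
[[ 0.441 -0.314  0.136]
 [ 0.639  0.433  0.085]
 [ 0.64  -0.422  0.04 ]]
419 232 [ 0.441 -0.314  0.139]
329 229 [ 0.454 -0.019  0.004]
367 176 [ 0.652 -0.159  0.002]
201 174 [0.639 0.433 0.084]
404 220 [ 0.485 -0.28   0.064]
395 235 [ 0.434 -0.253  0.035]
```

Emit:
apply_moves(
  motion=[0, 0, 0, -0.005, 0.146, 0, 0, 0, -0.005, 0.146, 0, 0, 0, -0.005, 0.146, 0, 0, 0, -0.005, 0.146, 0, 0, 0, -0.005, 0.146, 0, 0, 0, -0.005, 0.146, 0, 0, 0, -0.005, 0.146, 0, 0, 0, -0.005, 0.146, 0, 0, 0, -0.005, 0.146, 0, 0, 0, -0.005, 0.146, 0, 0, 0, -0.005, 0.146, 0, 0, 0, -0.005, 0.146, 0, 0, 0, -0.005, 0.146, 0, 0, 0, -0.005, 0.146, 0, 0, 0, -0.005, 0.146, 0, 0, 0, -0.005, 0.146, 0, 0, 0, -0.005, 0.146, 0, 0, 0, -0.005, 0.146, 0, 0, 0, -0.005, 0.146],
)

```text
time: 2.05
position: [0.426, 0.2947, 0.3263]
orientation: [-2.931, 0.126, 0.491]
contact_force: [-0.2, 0.5, 0.4]
gripper_width: 0.993
finger_force: 0.0
```

Emit:
apply_moves(
  motion=[0, 0.035, 0.035, 0, 0, 0, 0.035, 0.035, 0, 0, 0, 0.035, 0.035, 0, 0, 0, 0.035, 0.035, 0, 0, 0, 0.035, 0.035, 0, 0, 0, 0.035, 0.035, 0, 0, 0, 0.035, 0.035, 0, 0, 0, 0.035, 0.035, 0, 0, 0, 0.035, 0.035, 0, 0, 0, 0, 0, 0, 0, 0, 0, 0, 0, 0],
)

```text
time: 3.15
position: [0.7546, 0.1615, 0.1847]
orientation: [-2.951, 0.051, 0.478]
contact_force: [0.1, 0.8, 1.5]
gripper_width: 1.0
finger_force: 0.0
```

Run:
```python
from h import *
s=get_state();print(s['time'],s['position'],s['orientation'],s['qpos'])
im,d=shot('wrist')
cv2.imwrite('pics/w1.png',cv2.resize(im,(800,500)))
print(w2p('wrist',[[.454,-.019,.009],[.651,-.158,.009],[.426,.315,.009],[.656,.127,.009]]))
```

```text
3.15 [0.75464801 0.1615156  0.18473717] [-2.95069545  0.05148715  0.47821124] [0.15047616 0.92164587 1.23373513 1.99351164 0.16411098 2.80968088]
[[359.85100559 385.16116786]
 [524.73328282 355.14185085]
 [172.36059999 296.88827871]
 [338.83578105 250.23390698]]
```

View pics/w1.png

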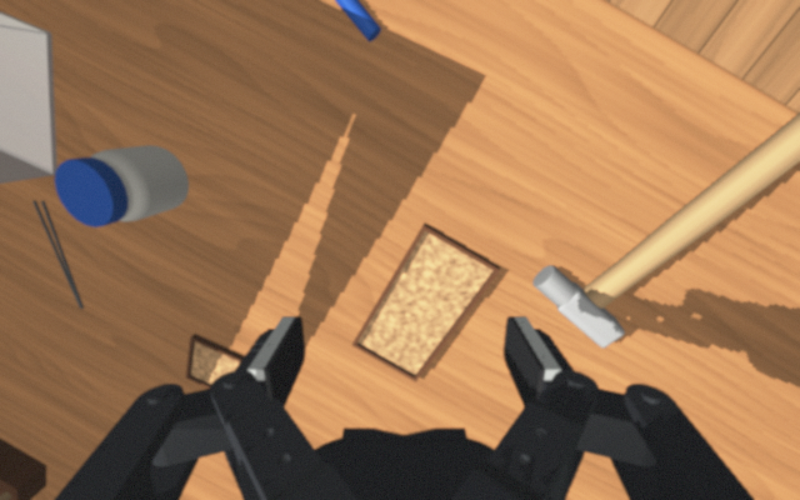

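The IK ran into joint 6's limit because I had its sign backwards, and the tool now looks tilted. I'll turn back and see how the commanded pose behaves.

Emit:
apply_moves(
  motion=[0, 0, 0, -0.01, -0.146, 0, 0, 0, -0.01, -0.146, 0, 0, 0, -0.01, -0.146, 0, 0, 0, -0.01, -0.146, 0, 0, 0, -0.01, -0.146, 0, 0, 0, -0.01, -0.146, 0, 0, 0, 0, 0],
)

```text
time: 3.9
position: [0.7389, 0.1515, 0.2342]
orientation: [-3.007, -0.125, 1.343]
contact_force: [0.6, 0.4, 0.4]
gripper_width: 1.005
finger_force: 0.0
```

Run:
```python
from h import *
s=get_state();print(s['position'],s['orientation'],s['qpos'],R.from_euler('xyz',s['orientation']).as_matrix())
```

```text
[0.73890041 0.1515349  0.23416735] [-3.0072067  -0.12513113  1.34349406] [0.14043067 0.85940193 1.23507228 2.02821918 0.16431594 1.92336221] [[ 0.22358807  0.96926179 -0.10266434]
 [ 0.9666603  -0.20702674  0.15069108]
 [ 0.12480484 -0.13293427 -0.98323559]]
```

Emit:
apply_moves(
  motion=[0, 0, -0.05, 0, 0, 0, 0, -0.05, 0, 0, 0, 0, -0.05, 0, 0, 0, 0, -0.05, 0, 0, 0, 0, 0, 0, 0, 0, 0, 0, 0, 0],
)

```text
time: 4.5
position: [0.5936, 0.1852, 0.2581]
orientation: [-3.006, -0.124, 1.338]
contact_force: [1.0, 0.3, 0.0]
gripper_width: 1.002
finger_force: 0.0
```

Run:
```python
from h import *
s=get_state();print(s['position'],s['orientation'],s['qpos'],R.from_euler('xyz',s['orientation']).as_matrix())
```

```text
[0.59363494 0.18518113 0.25808788] [-3.00588934 -0.1242145   1.33833355] [0.22445555 0.35215702 0.53124342 1.81817811 0.17067758 2.01341802] [[ 0.22859978  0.96801712 -0.10336829]
 [ 0.96560452 -0.21194618  0.15062113]
 [ 0.12389532 -0.13424484 -0.98317255]]
```

Emit:
apply_moves(
  motion=[0, 0, -0.005, 0, -0.148, 0, 0, -0.005, 0, -0.148, 0, 0, 0, 0, -0.148, 0, 0, 0, 0, -0.148, 0, 0, 0, 0, -0.148, 0, 0, 0, 0, -0.148, 0, 0, 0, 0, -0.148, 0, 0, 0, 0, -0.148, 0, 0, 0, 0, -0.148, 0, 0, 0, 0, -0.148, 0, 0, 0, 0, -0.148, 0, 0, 0, 0, -0.148, 0, 0, 0, 0, -0.148, 0, 0, 0, 0, -0.148, 0, 0, 0, 0, -0.148, 0, 0, 0, 0, -0.148, 0, 0, 0, 0, -0.148, 0, 0, 0, 0, -0.148, 0, 0, 0, 0, -0.148, 0, 0, 0, 0, -0.148],
)

```text
time: 6.5
position: [0.5869, 0.1859, 0.2573]
orientation: [2.985, 0.098, -1.979]
contact_force: [-0.7, 0.2, -0.1]
gripper_width: 1.001
finger_force: 0.0
```

Emit:
apply_moves(
  motion=[0, 0, 0, 0, -0.148, 0, 0, 0, 0, -0.148, 0, 0, 0, 0, -0.148, 0, 0, 0, 0, -0.148, 0, 0, 0, 0, -0.148, 0, 0, 0, 0, -0.148, 0, 0, 0, 0, -0.148, 0, 0, 0, 0, -0.148, 0, 0, 0, 0, -0.148, 0, 0, 0, 0, -0.148, 0, 0, 0, 0, -0.148, 0, 0, 0, 0, -0.148, 0, 0, 0, 0, -0.148, 0, 0, 0, 0, -0.148],
)

```text
time: 7.9
position: [0.5869, 0.1859, 0.2573]
orientation: [-2.98, 0.089, 0.108]
contact_force: [-0.3, 0.6, 0.6]
gripper_width: 0.999
finger_force: 0.0
```

```bash
cat >> h.py <<'E'
def st():
    s=get_state();M=R.from_euler('xyz',s['orientation']).as_matrix();q=s['qpos']
    print('t',s['time'],'p',s['position'].round(4),'rpy',s['orientation'].round(4),'q',q.round(3),'pitch',(q[1]-q[2]+q[3]-np.pi/2).round(4),'zrow',M[2].round(4))
E
python3 -c "from h import *;st()"
```

```text
t 7.9 p [0.5869 0.1859 0.2573] rpy [-2.9802  0.0894  0.1076] q [ 0.228  0.335  0.508  1.813  0.171 -3.02 ] pitch 0.0692 zrow [-0.0893 -0.1601 -0.9831]
```

Joint 6 is near its other limit. I'll push against it gently and watch joint 5.

Emit:
apply_moves(
  motion=[0, 0, 0, 0, -0.12, 0, 0, 0, 0, -0.05, 0, 0, 0, 0, 0],
)

```text
time: 8.2
position: [0.5826, 0.1991, 0.2573]
orientation: [-2.978, 0.062, 0.251]
contact_force: [-0.0, -0.5, -0.1]
gripper_width: 0.999
finger_force: 0.0
```

```bash
python3 -c "from h import *;st()"
```

```text
t 8.2 p [0.5826 0.1991 0.2573] rpy [-2.9781  0.0619  0.2512] q [ 0.254  0.327  0.499  1.804  0.164 -3.139] pitch 0.0614 zrow [-0.0618 -0.1624 -0.9848]
```

Emit:
apply_moves(
  motion=[0, 0, 0, 0, -0.1, 0, 0, 0, 0, -0.1, 0, 0, 0, 0, 0],
)

```text
time: 8.5
position: [0.5641, 0.2515, 0.2577]
orientation: [-3.012, 0.031, 0.358]
contact_force: [-0.6, 0.8, -0.7]
gripper_width: 1.0
finger_force: 0.0
```

```bash
python3 -c "from h import *;st()"
```

```text
t 8.5 p [0.5641 0.2515 0.2577] rpy [-3.0122  0.0308  0.3576] q [ 0.36   0.3    0.47   1.771  0.129 -3.139] pitch 0.0306 zrow [-0.0308 -0.129  -0.9912]
```

It works: both tilts are falling. I'll continue.

Emit:
apply_moves(
  motion=[0, 0, 0, 0, -0.1, 0, 0, 0, 0, -0.1, 0, 0, 0, 0, -0.1, 0, 0, 0, 0, 0],
)

```text
time: 8.9
position: [0.5282, 0.3234, 0.2575]
orientation: [-3.069, -0.001, 0.514]
contact_force: [0.3, -0.2, 0.3]
gripper_width: 1.001
finger_force: 0.0
```

```bash
python3 -c "from h import *;st()"
```

```text
t 8.9 p [0.5282 0.3234 0.2575] rpy [-3.0695e+00 -6.0000e-04  5.1430e-01] q [ 0.516  0.272  0.438  1.736  0.072 -3.14 ] pitch -0.0008 zrow [ 6.000e-04 -7.210e-02 -9.974e-01]
```

Emit:
apply_moves(
  motion=[0, 0, 0, 0, -0.1, 0, 0, 0, 0, -0.1, 0, 0, 0, 0, -0.1, 0, 0, 0, 0, 0],
)

```text
time: 9.3
position: [0.4813, 0.3888, 0.2572]
orientation: [-3.131, -0.014, 0.673]
contact_force: [-0.7, -0.6, 0.2]
gripper_width: 0.997
finger_force: 0.0
```

```bash
python3 -c "from h import *;st()"
```

```text
t 9.3 p [0.4813 0.3888 0.2572] rpy [-3.1311 -0.0141  0.6728] q [ 0.675  0.257  0.42   1.72   0.01  -3.14 ] pitch -0.0141 zrow [ 0.0141 -0.0105 -0.9998]
```

Emit:
apply_moves(
  motion=[0, 0, 0, 0, -0.055, 0, 0, 0, 0, 0],
)

```text
time: 9.5
position: [0.4727, 0.3988, 0.2572]
orientation: [3.14, -0.014, 0.7]
contact_force: [-0.3, 0.7, 0.8]
gripper_width: 0.999
finger_force: 0.0
```

```bash
python3 -c "from h import *;st()"
```

```text
t 9.5 p [0.4727 0.3988 0.2572] rpy [ 3.1403 -0.0144  0.7001] q [ 7.01e-01  2.56e-01  4.19e-01  1.72e+00 -1.00e-03 -3.14e+00] pitch -0.0144 zrow [ 0.0144  0.0013 -0.9999]
```

Emit:
apply_moves(
  motion=[0, 0, 0, -0.004, 0.146, 0, 0, 0, -0.004, 0.146, 0, 0, 0, -0.004, 0.146, 0, 0, 0, -0.004, 0.146, 0, 0, 0, -0.004, 0.146, 0, 0, 0, -0.004, 0.146, 0, 0, 0, -0.004, 0.146, 0, 0, 0, -0.004, 0.146, 0, 0, 0, -0.004, 0.146, 0, 0, 0, -0.004, 0.146, 0, 0, 0, 0, 0.146, 0, 0, 0, 0, 0.146, 0, 0, 0, 0, 0.146, 0, 0, 0, 0, 0.146, 0, 0, 0, 0, 0.146, 0, 0, 0, 0, 0.146, 0, 0, 0, 0, 0.146, 0, 0, 0, 0, 0.146, 0, 0, 0, 0, 0.146, 0, 0, 0, 0, 0.146],
)

```text
time: 11.5
position: [0.4733, 0.3971, 0.2972]
orientation: [-3.137, 0.014, -2.229]
contact_force: [0.5, -0.6, 0.1]
gripper_width: 1.001
finger_force: 0.0
```

Emit:
apply_moves(
  motion=[0, 0, 0, 0, 0.146, 0, 0, 0, 0, 0.146, 0, 0, 0, 0, 0.146, 0, 0, 0, 0, 0.146, 0, 0, 0, 0, 0.146, 0, 0, 0, 0, 0.146, 0, 0, 0, 0, 0.046, 0, 0, -0.04, 0, 0, 0, 0, -0.04, 0, 0, 0, 0, -0.04, 0, 0, 0, 0, -0.04, 0, 0, 0, 0, -0.04, 0, 0, 0, -0.01, -0.04, 0, 0, 0, -0.01, -0.04, 0, 0, 0, -0.01, 0, 0, 0, 0, 0, 0, 0, 0],
)

```text
time: 13.1
position: [0.5033, 0.1164, 0.295]
orientation: [3.133, 0.012, 3.137]
contact_force: [-0.7, -0.0, -0.6]
gripper_width: 1.003
finger_force: 0.0
```

Run:
```python
from h import *
st(); im,d=shot('wrist'); cv2.imwrite('pics/w2.png',cv2.resize(im,(800,500)))
```

```text
t 13.1 p [0.5033 0.1164 0.295 ] rpy [3.1331 0.0119 3.1366] q [0.224 0.026 0.238 1.769 0.006 0.229] pitch -0.0135 zrow [-0.0119  0.0085 -0.9999]
```

View pics/w2.png

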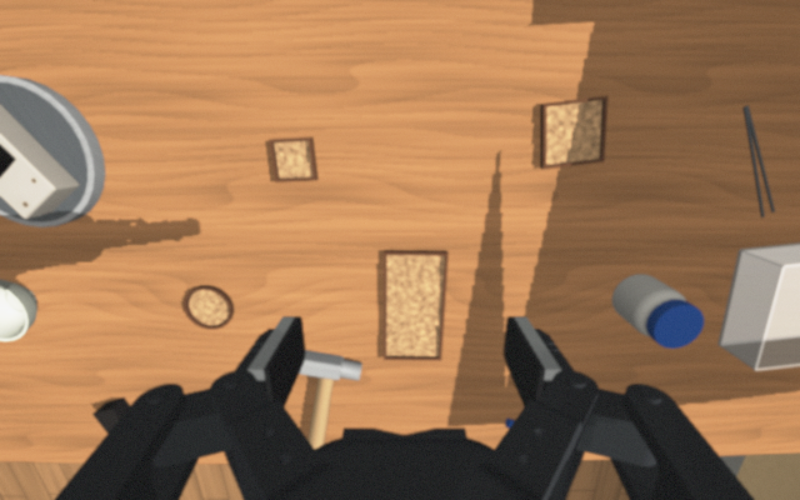

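Trays are visible at, in 800x500 px: cube tray (293,159), charcoal (572,132), dish (208,306), brick tray (413,304). I'll enlarge for the corners.

Run:
```python
from h import *
im=np.load('/tmp/wrist.npz')['im']
def c(u,v,w,h,k): return cv2.resize(im[v:v+h,u:u+w],None,fx=k,fy=k,interpolation=cv2.INTER_CUBIC)
o=np.zeros((600,800,3),np.uint8)
o[:300,:400]=c(205,100,50*8//8,50,6)[:300,:300] if 0 else cv2.copyMakeBorder(c(205,100,60,50,6),0,0,0,40,cv2.BORDER_CONSTANT)
o[:360,400:]=c(425,70,67,60,6)[:,:400]
o[360:600,:300]=c(140,222,50,40,6)
o[360:600,400:]=cv2.copyMakeBorder(cv2.rotate(c(295,195,72,100,4),cv2.ROTATE_90_CLOCKWISE)[:240,:400],0,0,0,0,cv2.BORDER_CONSTANT)[:240] if 0 else 0
cv2.imwrite('pics/w2c.png',o)
o2=c(292,190,75,105,5.5); cv2.imwrite('pics/w2d.png',o2); print(o2.shape)
```

```text
(578, 412, 3)
```

View pics/w2c.png

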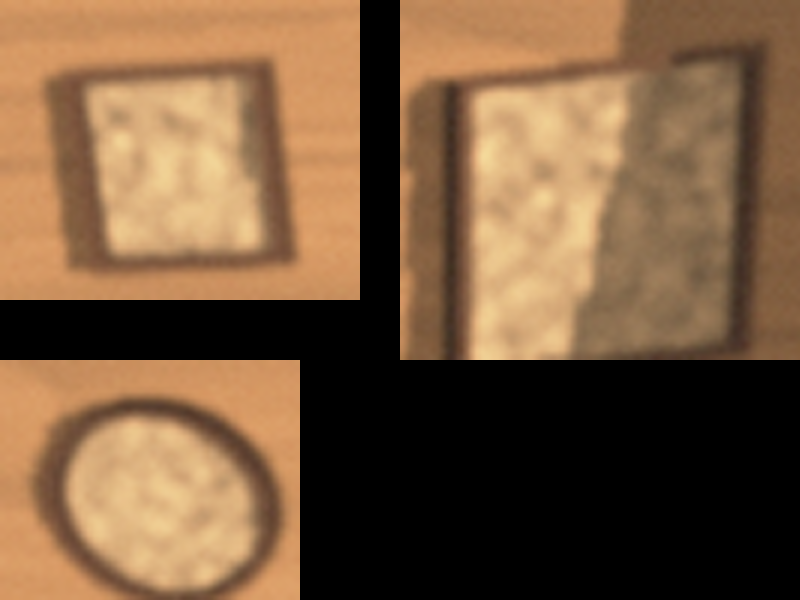

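View pics/w2d.png

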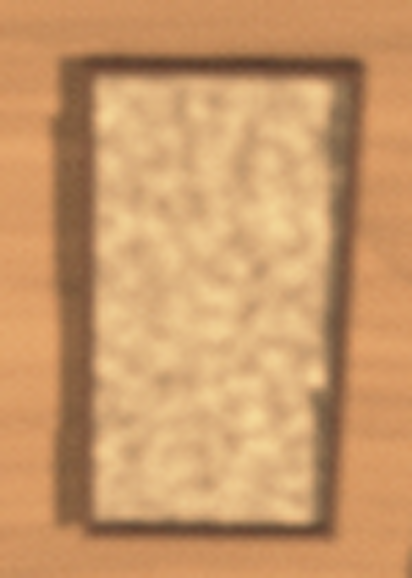

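Run:
```python
from h import *
def f(c,u0,v0,k): return [[u0+x/k-.4,v0+y/k-.4] for x,y in c]
T={'cube':f([(68,72),(262,63),(283,260),(93,268)],205,100,6),
'char':f([(62,85),(360,45),(348,350),(70,372)],425,70,6),
'brick':f([(88,65),(360,63),(330,533),(85,533)],292,190,5.5)}
for k,c in T.items():
    P=p2w('wrist',c,np.full(4,.009))[:,:2]; print(k,P.mean(0).round(4),'sides',np.linalg.norm(np.roll(P,-1,0)-P,axis=1).round(4))
    for a,b in((0,1),(1,2),(2,3),(3,0)): print('  ang',np.degrees(np.arctan2(*(P[b]-P[a])[::-1])).round(1))
e=p2w('wrist',f([(163,139),(45,139),(282,139),(163,37),(163,242)],140,222,6),np.full(5,.009)); print('dish',e.round(4))
A,ee=pose('wrist');print('eye',ee)
C=cloud('wrist');
for k,c in T.items():
    m=np.mean(c,0).astype(int); print(k,C[m[1],m[0]])
print(w2p('wrist',[[.441,-.314,.03]]))
```

```text
cube [ 0.4546 -0.0122] sides [0.0474 0.0474 0.0481 0.0473]
  ang 92.0
  ang 1.2
  ang -88.2
  ang -179.6
char [0.4253 0.3197] sides [0.0709 0.0712 0.0699 0.0676]
  ang 97.3
  ang 7.6
  ang -85.7
  ang -171.4
brick [0.6537 0.132 ] sides [0.0801 0.1644 0.0808 0.1635]
  ang 90.0
  ang -1.5
  ang -90.7
  ang 178.3
dish [[ 0.6484 -0.149   0.009 ]
 [ 0.6482 -0.183   0.009 ]
 [ 0.6486 -0.1148  0.009 ]
 [ 0.6165 -0.1429  0.009 ]
 [ 0.6822 -0.1555  0.009 ]]
eye [0.42095098 0.11632778 0.43643119]
cube [ 0.4542251  -0.01367708  0.0039893 ]
char [0.42434368 0.32063921 0.00475309]
brick [0.65027169 0.13081532 0.00349469]
[[ 18.22114427 121.97376913]]
```

Emit:
apply_moves(
  motion=[0, 0.007, -0.047, 0, 0, 0, 0.007, -0.047, 0, 0, 0, 0.007, -0.047, 0, 0, 0, 0.007, -0.047, 0, 0, 0, 0.007, -0.047, 0, 0, 0, 0.007, -0.047, 0, 0, 0, 0.007, -0.047, 0.015, 0, 0, 0.007, -0.047, 0.015, 0, 0, 0.007, -0.047, 0.015, 0, 0, 0, 0, 0, 0, 0, 0, 0, 0, 0],
)

```text
time: 14.25
position: [0.4393, -0.3045, 0.2453]
orientation: [3.132, 0.011, 3.139]
contact_force: [-0.9, -0.5, -0.4]
gripper_width: 0.998
finger_force: 0.0
```

Run:
```python
from h import *
st(); im,d=shot('wrist'); cv2.imwrite('pics/w3.png',cv2.resize(im[30:350,120:520],(800,600*320*2//600)))
C=cloud('wrist')
for z in(.136,.112,.092,.064):
    m=(abs(C[...,2]-z)<.004)&(np.hypot(C[...,0]-.44,C[...,1]+.314)<.09); m=m.astype(np.uint8)
    n,l,s,c=cv2.connectedComponentsWithStats(m); i=1+s[1:,4].argmax(); P=C[l==i][:,:2]
    r=cv2.minAreaRect(P.astype(np.float32)*1000); print(z,s[i],'mean',P.mean(0).round(4),np.median(C[l==i][:,2]),r)
```

```text
t 14.25 p [ 0.4393 -0.3045  0.2453] rpy [3.132  0.0107 3.1393] q [-0.614  0.052  0.166  1.682  0.014 -0.611] pitch -0.0032 zrow [-0.0107  0.0096 -0.9999]
0.136 [288 182  33  32 625] mean [ 0.4418 -0.3202] 0.1357939386311049 ((442.5196533203125, -320.27593994140625), (24.114723205566406, 24.068706512451172), 25.572254180908203)
0.112 [289 170  39  33 490] mean [ 0.432  -0.3145] 0.11178228545466262 ((434.7284851074219, -315.9721984863281), (39.0421028137207, 27.359251022338867), 65.90602111816406)
0.092 [277 155  60  42 597] mean [ 0.4296 -0.3213] 0.09171411080370195 ((441.1105041503906, -319.95220947265625), (48.271400451660156, 47.992881774902344), 37.69535446166992)
0.064 [ 253  112  107  119 3675] mean [ 0.428  -0.3237] 0.06367268446314062 ((438.01104736328125, -320.33441162109375), (140.24295043945312, 58.13827133178711), 35.651939392089844)
```

View pics/w3.png

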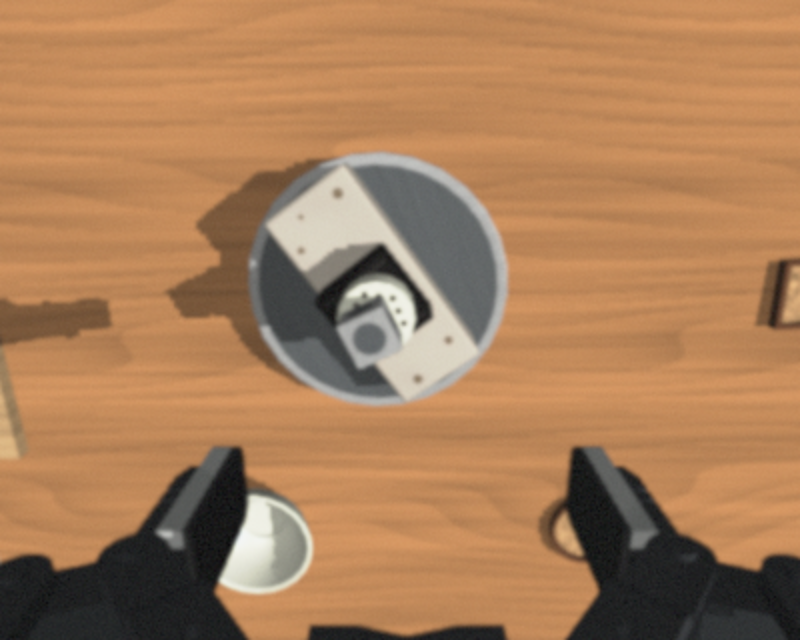

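The image shows the stack at about (375,330), with the cube dimple at (370,338). The depth fits match the piece sizes very well. I'll cross-check against the top camera's depth.

Run:
```python
from h import *
shot('top'); C=cloud('top')
for z in(.136,.064):
    m=(abs(C[...,2]-z)<.006)&(np.hypot(C[...,0]-.44,C[...,1]+.314)<.09)
    P=C[m][:,:2]; print(z,m.sum(),P.mean(0).round(4),cv2.minAreaRect(P.astype(np.float32)*1000))
im=np.load('/tmp/top.npz')['im']; Cw=None
z=np.load('/tmp/top.npz')
g=cv2.cvtColor(im,cv2.COLOR_BGR2GRAY).astype(int)
for n,(x,y),r in(('cube',(.454,-.016),.04),('dish',(.65,-.153),.045),('brick',(.655,.13),.1)):
    m=(np.hypot(C[...,0]-x,C[...,1]-y)<r)&(g<70)
    P=C[m][:,:2]; print(n,m.sum(),P.mean(0).round(4),cv2.minAreaRect(P.astype(np.float32)*1000))
```

```text
0.136 0 [nan nan] ((0.0, 0.0), (0.0, 0.0), 0.0)
0.064 385 [ 0.4358 -0.3204] ((438.7742614746094, -321.2236328125), (139.6619110107422, 58.87794876098633), 35.466556549072266)
cube 53 [ 0.4569 -0.0265] ((456.2102966308594, -19.00386619567871), (47.77262878417969, 51.34617233276367), 0.48979026079177856)
dish 86 [ 0.651  -0.1612] ((652.9154052734375, -157.56802368164062), (63.75627899169922, 68.98332977294922), 9.750309944152832)
brick 326 [0.6606 0.1555] ((657.745361328125, 154.73687744140625), (148.76657104492188, 166.71250915527344), 88.48421478271484)<stdin>:5: RuntimeWarning: Mean of empty slice.
  ret = um.true_divide(
```

```bash
cat >> h.py <<'E'
def go(x,y,z,yaw=None):
    s=get_state();r=R.from_euler('xyz',s['orientation']); t=0
    if yaw is not None: t=-((np.radians(yaw)-s['orientation'][2]+np.pi)%(2*np.pi)-np.pi)
    M=(r*R.from_euler('z',t)).as_matrix()
    print('turn',round(t,4),'d',(M.T@(np.array([x,y,z])-s['position'])).round(4))
E
python3 -c "
from h import *
go(.4425,-.3203,.16,205.6);go(.4425,-.3203,.119,205.6)"
```

```text
turn -0.4466 d [ 0.0062 -0.0165  0.0863]
turn -0.4466 d [ 0.0068 -0.0166  0.1273]
```

Emit:
apply_moves(
  motion=[0, 0, 0, 0, -0.112, 0, 0, 0, 0, -0.112, 0, 0, 0, 0, -0.112, 0, 0, 0, 0, -0.1106, 0, 0.003, -0.008, 0.03, 0, 0, 0.003, -0.008, 0.03, 0, 0, 0, 0, 0.025, 0, 0, 0, 0, 0, 0, 0, 0, 0, 0, 0],
)

```text
time: 15.25
position: [0.4424, -0.3199, 0.1621]
orientation: [3.14, 0.015, -2.694]
contact_force: [-0.1, -0.3, -0.1]
gripper_width: 1.002
finger_force: 0.0
```

Run:
```python
from h import *
st();go(.4425,-.3203,.119,205.6)
im,d=shot('wrist')
C=cloud('wrist')
for z in(.136,):
    m=(abs(C[...,2]-z)<.004)&(np.hypot(C[...,0]-.44,C[...,1]+.314)<.04); m=m.astype(np.uint8)
    n,l,s,c=cv2.connectedComponentsWithStats(m); i=1+s[1:,4].argmax(); P=C[l==i][:,:2]
    print(s[i],cv2.minAreaRect(P.astype(np.float32)*1000))
```

```text
t 15.25 p [ 0.4424 -0.3199  0.1621] rpy [ 3.1398  0.0148 -2.6943] q [-0.633  0.057  0.01   1.519  0.014 -1.081] pitch -0.0054 zrow [-0.0148  0.0018 -0.9999]
turn 0.0005 d [ 0.0007 -0.0005  0.0431]
[ 304  214   36   36 1239] ((442.3518371582031, -320.5245666503906), (24.664838790893555, 23.666900634765625), 25.030776977539062)
```

Emit:
apply_moves(
  motion=[0.3, 0, 0, 0.02, 0, 0.4, 0, 0, 0.015, 0, 0.4, 0, 0, 0.008, 0, 0.5, 0, 0, 0, 0, 1, 0, 0, 0, 0, 1, 0, 0, 0, 0, 1, 0, 0, 0, 0, 1, 0, 0, 0, 0, 1, 0, 0, 0, 0, 1, 0, 0, 0, 0],
  squeeze=30,
)

```text
time: 16.3
position: [0.4427, -0.3209, 0.1187]
orientation: [3.14, 0.015, -2.696]
contact_force: [-0.4, 0.6, 5.8]
gripper_width: 0.271
finger_force: 31.0
```

Emit:
apply_moves(
  motion=[1, 0, 0, -0.01, 0, 1, 0, 0, -0.02, 0, 1, 0, 0, -0.025, 0, 1, 0, 0, -0.025, 0, 1, 0, 0, 0, 0.107, 1, 0, 0, 0, 0.107, 1, 0, 0, 0, 0.107, 1, 0, 0, 0, 0.107, 1, 0, 0, 0, 0],
)

```text
time: 17.2
position: [0.4413, -0.3213, 0.198]
orientation: [3.133, 0.012, -3.126]
contact_force: [0.3, 1.1, -1.7]
gripper_width: 0.275
finger_force: 30.2
```

```bash
python3 -c "
from h import *
st();go(.456,-.019,.14)"
```

```text
t 17.2 p [ 0.4413 -0.3213  0.198 ] rpy [ 3.1333  0.0118 -3.1257] q [-0.637  0.062  0.085  1.589  0.014 -0.652] pitch -0.0043 zrow [-0.0118  0.0083 -0.9999]
turn 0 d [-0.0188  0.3015  0.0607]
```

Emit:
apply_moves(
  motion=[1, -0.001, 0.02, 0, 0, 1, -0.003, 0.04, 0, 0, 1, -0.003, 0.045, 0, 0, 1, -0.003, 0.045, 0.01, 0, 1, -0.003, 0.045, 0.01, 0, 1, -0.003, 0.045, 0.01, 0, 1, -0.003, 0.04, 0.015, 0, 1, 0, 0.021, 0.015, 0, 1, 0, 0, 0, 0, 1, 0, 0, 0, 0, 1, 0, 0, 0, 0],
)

```text
time: 18.3
position: [0.4561, -0.0202, 0.1412]
orientation: [3.134, 0.013, -3.123]
contact_force: [1.5, 0.6, -1.2]
gripper_width: 0.272
finger_force: 30.2
```

Run:
```python
from h import *
st(); im,d=shot('wrist'); cv2.imwrite('pics/w4.png',im)
C=cloud('wrist'); 
m=(C[...,2]>.006)&(C[...,2]<.012)&(np.hypot(C[...,0]-.456,C[...,1]+.017)<.06)
P=C[m][:,:2]; print(m.sum(),cv2.minAreaRect(P.astype(np.float32)*1000),(w2p('wrist',[[.456,-.019,.009]])))
```

```text
t 18.3 p [ 0.4561 -0.0202  0.1412] rpy [ 3.1338  0.0129 -3.1234] q [-0.05  -0.164 -0.242  1.481  0.009 -0.068] pitch -0.0123 zrow [-0.0129  0.0078 -0.9999]
768 ((455.05987548828125, -12.24129867553711), (50.4151496887207, 49.994876861572266), 2.437969923019409) [[322.55579661 187.91017333]]
```

View pics/w4.png

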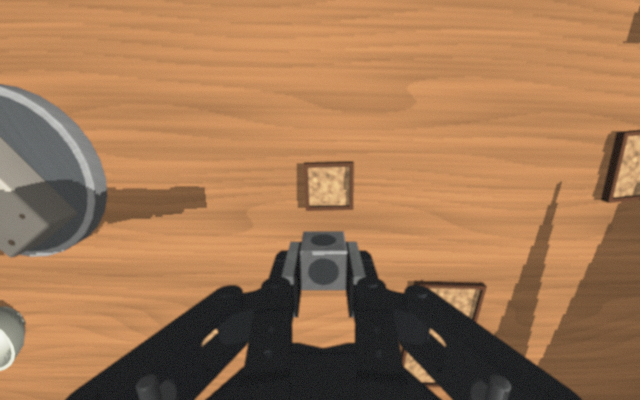

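The tray is at px (329,186), about 5 px right of the TCP line. The depth fit gives (0.455,-0.012), with both sides at the correct 50 mm. I'll use that.

```bash
python3 -c "
from h import *
go(.455,-.0122,.020);go(.455,-.0122,.0110)"
```

```text
turn 0 d [0.0026 0.0073 0.1213]
turn 0 d [0.0027 0.0072 0.1303]
```

Emit:
apply_moves(
  motion=[1, 0.0026, 0.0072, 0.02, 0, 1, 0, 0, 0.03, 0, 1, 0, 0, 0.03, 0, 1, 0, 0, 0.025, 0, 1, 0, 0, 0.01, 0, 1, 0, 0, 0.005, 0, 1, 0, 0, 0.003, 0, 1, 0, 0, 0.002, 0, 1, 0, 0, 0.002, 0, 1, 0, 0, 0.001, 0, 1, 0, 0, 0.001, 0, 1, 0, 0, 0, 0, 1, 0, 0, 0, 0],
)

```text
time: 19.65
position: [0.4547, -0.0113, 0.0116]
orientation: [3.133, 0.012, -3.124]
contact_force: [0.5, 0.1, -2.2]
gripper_width: 0.272
finger_force: 30.2
```

Emit:
apply_moves(
  motion=[1, 0, 0, 0.0005, 0, 1, 0, 0, 0, 0, 1, 0, 0, 0.0005, 0, 1, 0, 0, 0, 0],
)

```text
time: 20.05
position: [0.4547, -0.0113, 0.0107]
orientation: [3.133, 0.012, -3.124]
contact_force: [-1.4, -0.0, 2.0]
gripper_width: 0.273
finger_force: 30.6
```

Emit:
apply_moves(
  motion=[0.65, 0, 0, 0, 0, 0.6, 0, 0, 0, 0, 0.5, 0, 0, 0, 0, 0.3, 0, 0, 0, 0, 0, 0, 0, 0, 0, 0, 0, 0, -0.02, 0, 0, 0, 0, -0.03, 0, 0, 0, 0, -0.04, 0, 0, 0, 0, -0.04, 0, 0, 0, 0, -0.02, 0, 0, 0, 0, 0, 0],
)

```text
time: 21.15
position: [0.4542, -0.0126, 0.1637]
orientation: [3.134, 0.017, -3.124]
contact_force: [0.8, 0.1, -0.9]
gripper_width: 0.998
finger_force: 0.0
```

```bash
cat >> h.py <<'E'
def fit(z,x,y,r=.06,tol=.004):
    C=cloud('wrist'); m=((abs(C[...,2]-z)<tol)&(np.hypot(C[...,0]-x,C[...,1]-y)<r)).astype(np.uint8)
    n,l,s,c=cv2.connectedComponentsWithStats(m); i=1+s[1:,4].argmax(); P=C[l==i]
    print('z',z,s[i],'zmed',np.median(P[:,2]).round(4),'rect',cv2.minAreaRect(P[:,:2].astype(np.float32)*1000),'circ',cv2.minEnclosingCircle(P[:,:2].astype(np.float32)*1000)); return P
E
python3 - <<'E'
from h import *
st(); shot('wrist'); fit(.028,.455,-.012); fit(.009,.455,-.012,tol=.003)
go(.4393,-.3045,.21,180)
E
```

```text
t 21.15 p [ 0.4542 -0.0126  0.1637] rpy [ 3.1337  0.0171 -3.1241] q [-0.033 -0.173 -0.206  1.521  0.009 -0.051] pitch -0.0167 zrow [-0.0171  0.0078 -0.9998]
z 0.028 [313 174  23  24 529] zmed 0.0277 rect ((454.0591125488281, -9.891084671020508), (24.333805084228516, 23.041505813598633), 1.1340113878250122) circ ((454.1579895019531, -10.030496597290039), 16.228666305541992)
z 0.009 [298 159  47  46 667] zmed 0.0086 rect ((455.151611328125, -12.43484878540039), (50.839385986328125, 49.65121078491211), 2.4076836109161377) circ ((454.9582824707031, -12.446749687194824), 35.011085510253906)
turn 0.0174 d [ 0.0136 -0.2915 -0.051 ]
```

The cube is flat in its tray, 2.5 mm off centre. Next is the disc.

Emit:
apply_moves(
  motion=[0, 0, -0.02, -0.02, 0, 0, 0.002, -0.045, -0.02, 0, 0, 0.002, -0.045, -0.01, 0, 0, 0.002, -0.045, 0, 0, 0, 0.002, -0.045, 0, 0, 0, 0.002, -0.045, 0, 0, 0, 0.002, -0.04, 0, 0, 0, 0.002, -0.02, 0, 0, 0, 0, 0, 0, 0, 0, 0, 0, 0, 0],
)

```text
time: 22.2
position: [0.4432, -0.3179, 0.2064]
orientation: [3.132, 0.01, -3.125]
contact_force: [0.1, 0.5, 0.8]
gripper_width: 0.999
finger_force: 0.0
```

Run:
```python
from h import *
st(); shot('wrist'); P=fit(.112,.44,-.317,r=.05); fit(.092,.44,-.32)
go(.4393,-.317,.097)
```

```text
t 22.2 p [ 0.4432 -0.3179  0.2064] rpy [ 3.1318  0.0102 -3.1251] q [-0.63   0.065  0.105  1.608  0.014 -0.646] pitch -0.0023 zrow [-0.0102  0.0098 -0.9999]
z 0.112 [ 299  175   45   43 1487] zmed 0.1118 rect ((440.1473083496094, -318.2752380371094), (38.938194274902344, 39.0948486328125), 35.312278747558594) circ ((440.19976806640625, -318.173095703125), 19.86994743347168)
z 0.092 [285 158  68  48 786] zmed 0.0917 rect ((441.13385009765625, -320.2384948730469), (48.12787628173828, 48.23265075683594), 37.48527908325195) circ ((441.1349792480469, -320.250732421875), 32.67266082763672)
turn 0 d [ 0.0053 -0.0005  0.1098]
```

Emit:
apply_moves(
  motion=[0, 0.0043, 0.0007, 0.03, 0, 0, 0, 0, 0.03, 0, 0.2, 0, 0, 0.025, 0, 0.2, 0, 0, 0.015, 0, 0.2, 0, 0, 0.007, 0, 0.3, 0, 0, 0.003, 0, 0.3, 0, 0, 0, 0, 0.4, 0, 0, 0, 0, 0.5, 0, 0, 0, 0, 1, 0, 0, 0, 0, 1, 0, 0, 0, 0, 1, 0, 0, 0, 0, 1, 0, 0, 0, 0, 1, 0, 0, 0, 0],
  squeeze=25,
)

```text
time: 23.65
position: [0.441, -0.317, 0.0989]
orientation: [3.134, 0.013, -3.124]
contact_force: [-0.2, 0.1, 6.2]
gripper_width: 0.459
finger_force: 25.0
```

Emit:
apply_moves(
  motion=[1, 0, 0, -0.008, 0, 1, 0, 0, -0.02, 0, 1, 0, 0, -0.025, 0, 1, -0.01, 0.01, -0.02, 0, 1, -0.035, 0.028, 0, 0, 1, -0.035, 0.028, 0, 0, 1, -0.035, 0.028, 0, 0, 1, -0.035, 0.028, 0, 0, 1, -0.035, 0.028, 0, 0, 1, -0.02, 0.016, 0, 0, 1, 0, 0, 0, 0, 1, 0, 0, 0, 0],
)

```text
time: 24.85
position: [0.6418, -0.1473, 0.1744]
orientation: [3.133, 0.011, -3.123]
contact_force: [1.0, -1.0, 0.3]
gripper_width: 0.456
finger_force: 25.3
```

Run:
```python
from h import *
st(); im,d=shot('wrist'); cv2.imwrite('pics/w5.png',im)
P=fit(.009,.6484,-.149,tol=.003,r=.045)
go(.6484,-.149,.0109)
```

```text
t 24.85 p [ 0.6418 -0.1473  0.1744] rpy [ 3.1334  0.0111 -3.1231] q [-0.23   0.332  0.352  1.582  0.011 -0.249] pitch -0.0088 zrow [-0.0111  0.0082 -0.9999]
z 0.009 [289 161  57  55 598] zmed 0.0085 rect ((652.9488525390625, -152.09713745117188), (65.05204772949219, 64.42469024658203), 2.2442786693573) circ ((652.7412719726562, -151.89793395996094), 32.93040466308594)
turn 0 d [-0.0051 -0.0025  0.1638]
```

View pics/w5.png

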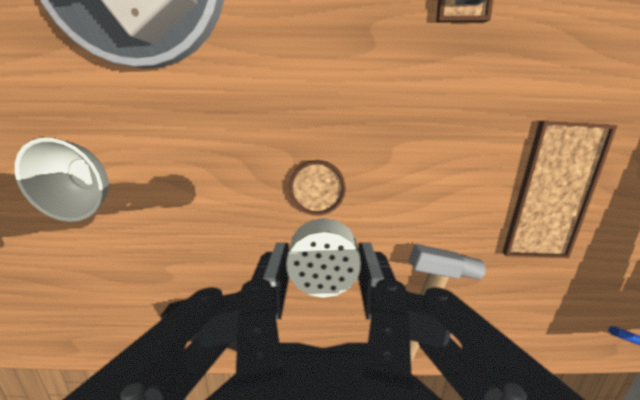

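The dish is at px (317,187), with a fit at (0.6527,-0.1519) and radius 33 mm. The disc is held level. Lowering.

Emit:
apply_moves(
  motion=[1, -0.0094, -0.0054, 0.02, 0, 1, 0, 0, 0.035, 0, 1, 0, 0, 0.04, 0, 1, 0, 0, 0.035, 0, 1, 0, 0, 0.015, 0, 1, 0, 0, 0.008, 0, 1, 0, 0, 0.004, 0, 1, 0, 0, 0.003, 0, 1, 0, 0, 0.001, 0, 1, 0, 0, 0.001, 0, 1, 0, 0, 0, 0],
)

```text
time: 26.0
position: [0.6535, -0.1516, 0.0133]
orientation: [3.134, 0.013, -3.124]
contact_force: [0.3, -0.4, -0.4]
gripper_width: 0.446
finger_force: 25.3
```

Emit:
apply_moves(
  motion=[1, 0, 0, 0.001, 0, 1, 0, 0, 0, 0, 1, 0, 0, 0.0005, 0, 1, 0, 0, 0, 0],
)

```text
time: 26.4
position: [0.6532, -0.1516, 0.0111]
orientation: [3.133, 0.012, -3.124]
contact_force: [-0.0, 0.5, -1.1]
gripper_width: 0.456
finger_force: 25.3
```

Emit:
apply_moves(
  motion=[1, 0, 0, 0.0005, 0, 1, 0, 0, 0, 0, 1, 0, 0, 0.0005, 0, 1, 0, 0, 0, 0],
)

```text
time: 26.8
position: [0.6533, -0.1516, 0.0109]
orientation: [3.134, 0.013, -3.124]
contact_force: [-3.3, 1.0, 5.6]
gripper_width: 0.454
finger_force: 25.9
```

Emit:
apply_moves(
  motion=[0.5, 0, 0, 0, 0, 0.4, 0, 0, 0, 0, 0.3, 0, 0, 0, 0, 0.1, 0, 0, 0, 0, 0, 0, 0, 0, 0, 0, 0, 0, -0.02, 0, 0, 0, 0, -0.03, 0, 0, 0, 0, -0.04, 0, 0, 0, 0, -0.04, 0, 0, 0, 0, -0.02, 0, 0, 0, 0, 0, 0],
)

```text
time: 27.9
position: [0.6528, -0.1532, 0.1644]
orientation: [3.135, 0.018, -3.124]
contact_force: [0.2, -0.7, 0.1]
gripper_width: 0.999
finger_force: 0.0
```

Run:
```python
from h import *
st(); shot('wrist'); fit(.024,.6527,-.152); fit(.009,.6527,-.1519,tol=.003)
go(.4411,-.32,.19,217.5)
go(.4411,-.32,.19)
```

```text
t 27.9 p [ 0.6528 -0.1532  0.1644] rpy [ 3.135   0.0179 -3.1242] q [-0.235  0.353  0.359  1.562  0.011 -0.252] pitch -0.0157 zrow [-0.0179  0.0066 -0.9998]
z 0.024 [ 306  166   38   37 1081] zmed 0.0238 rect ((652.5335083007812, -150.57754516601562), (38.76829147338867, 39.144222259521484), 72.98344421386719) circ ((652.635498046875, -150.40338134765625), 19.921560287475586)
z 0.009 [293 151  60  58 650] zmed 0.0085 rect ((652.3594360351562, -151.79713439941406), (64.65679931640625, 64.8409652709961), 8.333343505859375) circ ((652.510498046875, -151.9449005126953), 32.88587951660156)
turn -0.6371 d [ 0.2686 -0.0041 -0.0326]
turn 0 d [ 0.2135 -0.163  -0.0326]
```

Emit:
apply_moves(
  motion=[0, 0.02, -0.015, -0.02, 0, 0, 0.035, -0.027, -0.01, 0, 0, 0.035, -0.027, 0, 0, 0, 0.035, -0.027, 0, 0, 0, 0.035, -0.027, 0, 0, 0, 0.035, -0.027, 0, 0, 0, 0.0185, -0.013, 0, 0, 0, 0, 0, 0, -0.1274, 0, 0, 0, 0, -0.1274, 0, 0, 0, 0, -0.1274, 0, 0, 0, 0, -0.1274, 0, 0, 0, 0, -0.1274, 0, 0, 0, 0, 0, 0, 0, 0, 0, 0],
)

```text
time: 29.35
position: [0.4402, -0.3195, 0.1851]
orientation: [3.141, 0.014, -2.491]
contact_force: [-0.0, -0.8, -0.3]
gripper_width: 1.001
finger_force: 0.0
```

Run:
```python
from h import *
st(); shot('wrist'); fit(.092,.441,-.32); fit(.064,.438,-.32,r=.1)
go(.4411,-.3200,.069,217.6)
```

```text
t 29.35 p [ 0.4402 -0.3195  0.1851] rpy [ 3.1406  0.0141 -2.4908] q [-0.635  0.057  0.054  1.566  0.014 -1.286] pitch -0.003 zrow [-0.0141  0.001  -0.9999]
z 0.092 [ 294  173   55   52 2742] zmed 0.0918 rect ((440.7974853515625, -320.5020751953125), (48.009742736816406, 47.97211456298828), 37.31795883178711) circ ((440.6518249511719, -320.611083984375), 32.58110427856445)
z 0.064 [ 294  113   64  138 5014] zmed 0.0637 rect ((437.6456604003906, -320.68426513671875), (139.7691650390625, 58.008262634277344), 35.683101654052734) circ ((437.58343505859375, -321.1116943359375), 74.13751983642578)
turn -0.0052 d [ 0.0012 -0.0009  0.1164]
```

Emit:
apply_moves(
  motion=[0, 0.0012, -0.0005, 0.03, 0, 0, 0, 0, 0.035, 0, 0, 0, 0, 0.025, 0, 0.1, 0, 0, 0.015, 0, 0.1, 0, 0, 0.007, 0, 0.2, 0, 0, 0.003, 0, 0.2, 0, 0, 0, 0, 0.3, 0, 0, 0, 0, 0.4, 0, 0, 0, 0, 1, 0, 0, 0, 0, 1, 0, 0, 0, 0, 1, 0, 0, 0, 0, 1, 0, 0, 0, 0, 1, 0, 0, 0, 0],
  squeeze=25,
)

```text
time: 30.8
position: [0.4417, -0.3203, 0.0723]
orientation: [-3.139, 0.015, -2.487]
contact_force: [-0.3, 0.3, 6.2]
gripper_width: 0.552
finger_force: 26.9
```

Emit:
apply_moves(
  motion=[1, 0, 0, -0.008, 0, 1, 0, 0, -0.02, 0, 1, 0, 0, -0.03, 0, 1, 0, 0, -0.03, 0, 1, 0, 0, -0.02, 0.13, 1, 0, 0, 0, 0.13, 1, 0, 0, 0, 0.13, 1, 0, 0, 0, 0.13, 1, 0, 0, 0, 0],
)

```text
time: 31.7
position: [0.4398, -0.3208, 0.1795]
orientation: [3.135, 0.013, -3.009]
contact_force: [-1.0, 0.2, -1.1]
gripper_width: 0.559
finger_force: 26.2
```

```bash
python3 -c "
from h import *
st();go(.4253,.3197,.16)"
```

```text
t 31.7 p [ 0.4398 -0.3208  0.1795] rpy [ 3.1348  0.0128 -3.0091] q [-0.637  0.055  0.042  1.553  0.014 -0.77 ] pitch -0.0045 zrow [-0.0128  0.0068 -0.9999]
turn 0 d [-0.07    0.6366  0.0247]
```

Emit:
apply_moves(
  motion=[1, -0.003, 0.025, 0, 0, 1, -0.005, 0.047, 0, 0, 1, -0.005, 0.047, 0, 0, 1, -0.005, 0.047, 0, 0, 1, -0.005, 0.047, 0, 0, 1, -0.005, 0.047, 0, 0, 1, -0.005, 0.047, 0, 0, 1, -0.005, 0.047, 0, 0, 1, -0.005, 0.047, 0, 0, 1, -0.005, 0.047, 0, 0, 1, -0.005, 0.047, 0, 0, 1, -0.005, 0.047, 0, 0, 1, -0.005, 0.047, 0, 0, 1, -0.005, 0.032, 0, 0, 1, -0.002, 0.015, 0.01, 0, 1, 0, 0, 0.01, 0, 1, 0, 0, 0, 0, 1, 0, 0, 0, 0],
)

```text
time: 33.5
position: [0.4242, 0.3175, 0.1641]
orientation: [3.136, 0.012, -3.008]
contact_force: [0.7, 0.5, -0.0]
gripper_width: 0.553
finger_force: 26.2
```

Run:
```python
from h import *
st(); im,d=shot('wrist'); cv2.imwrite('pics/w6.png',im)
P=fit(.009,.4253,.3197,tol=.003)
go(.4253,.3197,.0122)
```

```text
t 33.5 p [0.4242 0.3175 0.1641] rpy [ 3.1356  0.0121 -3.0075] q [ 6.430e-01  1.000e-02 -3.400e-02  1.513e+00 -1.000e-03  5.090e-01] pitch -0.0135 zrow [-0.0121  0.006  -0.9999]
z 0.009 [289 149  70  62 729] zmed 0.0087 rect ((423.2210693359375, 319.22698974609375), (68.74618530273438, 74.20292663574219), 6.731506824493408) circ ((422.9976806640625, 319.16375732421875), 49.7104606628418)
turn 0 d [0.0009 0.0009 0.1525]
```

View pics/w6.png

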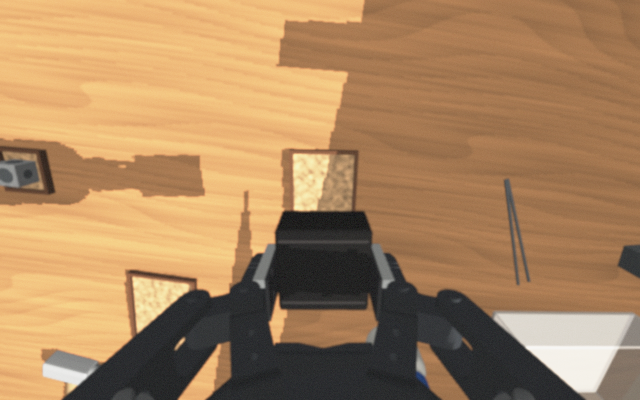

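The tray is at about px (322,182), with its near edge hidden by the held, level block. Corrected centre is (0.4256,0.3193). Lowering.

Emit:
apply_moves(
  motion=[1, 0.0007, 0.0005, 0.02, 0, 1, 0, 0, 0.035, 0, 1, 0, 0, 0.035, 0, 1, 0, 0, 0.03, 0, 1, 0, 0, 0.015, 0, 1, 0, 0, 0.006, 0, 1, 0, 0, 0.004, 0, 1, 0, 0, 0.003, 0, 1, 0, 0, 0.001, 0, 1, 0, 0, 0, 0],
)

```text
time: 34.55
position: [0.4256, 0.3209, 0.0161]
orientation: [3.134, 0.014, -3.007]
contact_force: [-0.5, -1.0, -0.1]
gripper_width: 0.562
finger_force: 26.2
```

Emit:
apply_moves(
  motion=[1, 0, 0, 0.001, 0, 1, 0, 0, 0.001, 0, 1, 0, 0, 0.0005, 0, 1, 0, 0, 0, 0, 1, 0, 0, 0, 0],
)

```text
time: 35.05
position: [0.4253, 0.3206, 0.0129]
orientation: [3.135, 0.013, -3.007]
contact_force: [-0.6, 0.4, -1.2]
gripper_width: 0.554
finger_force: 26.2
```

Emit:
apply_moves(
  motion=[1, 0, 0, 0.0005, 0, 1, 0, 0, 0, 0, 1, 0, 0, 0, 0],
)

```text
time: 35.35
position: [0.4253, 0.3207, 0.0125]
orientation: [3.135, 0.013, -3.007]
contact_force: [-0.7, -0.1, 0.3]
gripper_width: 0.557
finger_force: 26.3
```

Emit:
apply_moves(
  motion=[1, 0, 0, 0.0005, 0, 1, 0, 0, 0, 0, 1, 0, 0, 0.0005, 0, 1, 0, 0, 0, 0],
)

```text
time: 35.75
position: [0.4254, 0.3207, 0.0124]
orientation: [3.135, 0.013, -3.007]
contact_force: [-3.5, -2.1, 9.6]
gripper_width: 0.56
finger_force: 27.3
```

Emit:
apply_moves(
  motion=[0.4, 0, 0, 0, 0, 0.3, 0, 0, 0, 0, 0.2, 0, 0, 0, 0, 0, 0, 0, 0, 0, 0, 0, 0, 0, 0, 0, 0, 0, -0.02, 0, 0, 0, 0, -0.04, 0, 0, 0, 0, -0.04, 0, 0, 0, 0, -0.04, 0, 0, 0, 0, -0.03, 0, 0, 0, 0, 0, 0],
)

```text
time: 36.85
position: [0.4246, 0.3202, 0.1861]
orientation: [3.132, 0.019, -3.007]
contact_force: [-0.5, 0.5, 0.8]
gripper_width: 0.999
finger_force: 0.0
```

Run:
```python
from h import *
st(); shot('wrist'); fit(.032,.4256,.3193); fit(.009,.4256,.3193,tol=.003)
go(.4377,-.3206,.16)
```

```text
t 36.85 p [0.4246 0.3202 0.1861] rpy [ 3.1315  0.0189 -3.0073] q [ 0.646  0.009  0.007  1.548 -0.     0.512] pitch -0.0214 zrow [-0.0189  0.01   -0.9998]
z 0.032 [ 301  159   44   43 1851] zmed 0.0317 rect ((424.1054992675781, 321.6487731933594), (47.74036407470703, 47.9848518371582), 7.726415634155273) circ ((424.4656677246094, 321.8265075683594), 32.8561897277832)
z 0.009 [288 145  66  63 875] zmed 0.0087 rect ((426.2348937988281, 319.5950927734375), (74.74945831298828, 74.05169677734375), 6.561553478240967) circ ((426.05120849609375, 319.41748046875), 51.977020263671875)
turn 0 d [ 0.0727 -0.6366  0.0169]
```

The charcoal is flat in its tray. Now the brick.

Emit:
apply_moves(
  motion=[0, 0.003, -0.025, 0, 0, 0, 0.005, -0.047, 0, 0, 0, 0.005, -0.047, 0, 0, 0, 0.005, -0.047, 0, 0, 0, 0.005, -0.047, 0, 0, 0, 0.005, -0.047, 0, 0, 0, 0.005, -0.047, 0, 0, 0, 0.005, -0.047, 0, 0, 0, 0.005, -0.047, 0, 0, 0, 0.005, -0.047, 0, 0, 0, 0.005, -0.047, 0, 0, 0, 0.005, -0.047, 0, 0, 0, 0.005, -0.047, 0, 0, 0, 0.006, -0.034, 0, 0, 0, 0.003, -0.014, 0, 0, 0, 0, 0, 0, -0.123, 0, 0, 0, 0, -0.123, 0, 0, 0, 0, -0.123, 0, 0, 0, 0, -0.12, 0, 0, 0, 0, 0],
)

```text
time: 38.9
position: [0.4372, -0.3209, 0.1753]
orientation: [3.14, 0.014, -2.516]
contact_force: [-0.1, 0.8, 0.2]
gripper_width: 1.0
finger_force: 0.0
```

Run:
```python
from h import *
st(); shot('wrist'); fit(.064,.438,-.32,r=.1)
go(.4377,-.3206,.038,215.7)
```

```text
t 38.9 p [ 0.4372 -0.3209  0.1753] rpy [ 3.1403  0.0142 -2.5159] q [-0.641  0.051  0.03   1.546  0.014 -1.266] pitch -0.003 zrow [-0.0142  0.0013 -0.9999]
z 0.064 [ 290  118   66  140 8473] zmed 0.0637 rect ((437.3125, -320.9378662109375), (138.72842407226562, 58.08847427368164), 35.63783264160156) circ ((437.1472473144531, -320.6913146972656), 74.08113098144531)
turn -0.0016 d [ 1.300e-03 -1.000e-04  1.374e-01]
```

Emit:
apply_moves(
  motion=[0, 0.0013, 0, 0.035, 0, 0, 0, 0, 0.04, 0, 0, 0, 0, 0.03, 0, 0, 0, 0, 0.02, 0, 0, 0, 0, 0.009, 0, 0, 0, 0, 0.004, 0, 0, 0, 0, 0, 0, 0.1, 0, 0, 0, 0, 0.2, 0, 0, 0, 0, 0.3, 0, 0, 0, 0, 1, 0, 0, 0, 0, 1, 0, 0, 0, 0, 1, 0, 0, 0, 0, 1, 0, 0, 0, 0, 1, 0, 0, 0, 0],
  squeeze=40,
)

```text
time: 40.45
position: [0.4383, -0.3216, 0.0391]
orientation: [-3.14, 0.015, -2.518]
contact_force: [-0.4, 0.8, 6.3]
gripper_width: 0.672
finger_force: 44.0
```

Emit:
apply_moves(
  motion=[1, 0, 0, -0.008, 0, 1, 0, 0, -0.02, 0, 1, 0, 0, -0.03, 0, 1, 0, 0, -0.04, 0, 1, 0, 0, -0.03, 0.128, 1, 0, 0, 0, 0.128, 1, 0, 0, 0, 0.128, 1, 0, 0, 0, 0.128, 1, 0, 0, 0, 0.128, 1, 0, 0, 0, 0],
)

```text
time: 41.45
position: [0.4363, -0.3223, 0.1664]
orientation: [3.133, 0.012, 3.123]
contact_force: [0.0, 0.1, -0.8]
gripper_width: 0.67
finger_force: 43.2
```

```bash
python3 -c "
from h import *
st();go(.6537,.132,.16)"
```

```text
t 41.45 p [ 0.4363 -0.3223  0.1664] rpy [3.1329 0.0115 3.1231] q [-0.643  0.049  0.011  1.528  0.014 -0.625] pitch -0.0043 zrow [-0.0115  0.0087 -0.9999]
turn 0 d [-0.2089  0.4581  0.0128]
```

Emit:
apply_moves(
  motion=[1, -0.008, 0.018, 0, 0, 1, -0.018, 0.038, 0, 0, 1, -0.018, 0.04, 0, 0, 1, -0.018, 0.04, 0, 0, 1, -0.018, 0.04, 0, 0, 1, -0.018, 0.04, 0, 0, 1, -0.018, 0.04, 0, 0, 1, -0.008, 0.02, 0, 0, 1, 0, 0, 0, 0, 1, 0, 0, 0, 0],
)

```text
time: 42.45
position: [0.5648, -0.0483, 0.1699]
orientation: [3.133, 0.011, 3.129]
contact_force: [-0.0, -0.6, -1.1]
gripper_width: 0.67
finger_force: 43.3
```

Run:
```python
from h import *
st(); im,d=shot('wrist'); cv2.imwrite('pics/w7.png',im); fit(.009,.6537,.132,tol=.003,r=.11)
go(.6537,.132,.13)
```

```text
t 42.45 p [ 0.5648 -0.0483  0.1699] rpy [3.1333 0.0112 3.1287] q [-0.09   0.102  0.073  1.532  0.009 -0.077] pitch -0.0105 zrow [-0.0112  0.0083 -0.9999]
z 0.009 [ 428  184   91  121 1315] zmed 0.0087 rect ((654.094970703125, 131.5452423095703), (86.9630355834961, 164.25454711914062), 88.16261291503906) circ ((654.3358764648438, 132.71107482910156), 91.66199493408203)
turn 0 d [-0.0859  0.1818  0.0425]
```

View pics/w7.png

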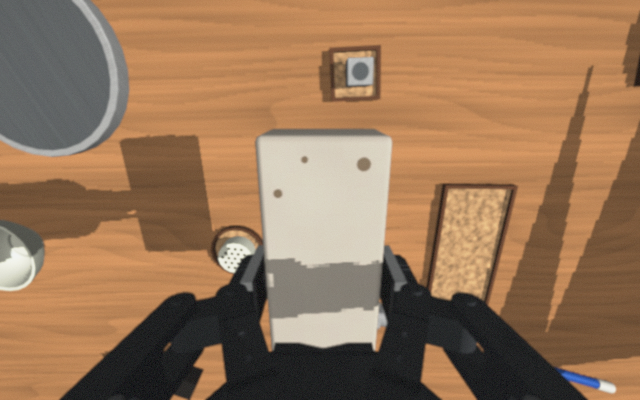

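The tray is fully visible at px (470,240), with a fit at (0.654,0.132) and -1.8°. The cube and disc sit well in their trays. Moving over.

Emit:
apply_moves(
  motion=[1, -0.01, 0.02, 0, 0.015, 1, -0.018, 0.038, 0, 0, 1, -0.018, 0.038, 0, 0, 1, -0.018, 0.038, 0, 0, 1, -0.015, 0.032, 0, 0, 1, -0.007, 0.0155, 0, 0, 1, 0, 0, 0, 0, 1, 0, 0, 0.02, 0, 1, 0, 0, 0.03, 0, 1, 0, 0, 0.02, 0, 1, 0, 0, 0, 0, 1, 0, 0, 0, 0],
)

```text
time: 43.7
position: [0.657, 0.1295, 0.1034]
orientation: [3.133, 0.012, 3.109]
contact_force: [0.6, 0.2, -1.3]
gripper_width: 0.671
finger_force: 43.3
```

Run:
```python
from h import *
st(); shot('wrist'); go(.6544,.132,.0131,178.3); M=cloud('wrist')
z=get_state()['position'][2]+.025; fit(z,.654,.132,r=.1,tol=.008); fit(.009,.654,.132,tol=.003,r=.11)
```

```text
t 43.7 p [0.657  0.1295 0.1034] rpy [3.1331 0.0116 3.109 ] q [0.192 0.351 0.239 1.446 0.006 0.225] pitch -0.0132 zrow [-0.0116  0.0085 -0.9999]
turn -0.0028 d [0.0044 0.0012 0.0912]
z 0.1292968639821027 [  230   133   186   218 26697] zmed 0.128 rect ((645.190673828125, 130.3409881591797), (84.583740234375, 117.05709838867188), 88.68846130371094) circ ((645.712890625, 129.70797729492188), 64.49700927734375)
z 0.009 [272 100 104  29 808] zmed 0.0086 rect ((583.5051879882812, 133.87539672851562), (83.68376922607422, 22.011777877807617), 88.14434051513672) circ ((583.9530029296875, 133.90196228027344), 42.59288787841797)
```

Emit:
apply_moves(
  motion=[1, 0.0035, 0.0015, 0.015, 0, 1, 0, 0, 0.025, 0, 1, 0, 0, 0.02, 0, 1, 0, 0, 0.013, 0, 1, 0, 0, 0.007, 0, 1, 0, 0, 0.004, 0, 1, 0, 0, 0.002, 0, 1, 0, 0, 0.001, 0, 1, 0, 0, 0, 0, 1, 0, 0, 0, 0],
)

```text
time: 44.75
position: [0.655, 0.1334, 0.0161]
orientation: [3.133, 0.012, 3.11]
contact_force: [0.2, 0.2, -1.8]
gripper_width: 0.672
finger_force: 43.4
```

Emit:
apply_moves(
  motion=[1, 0, 0, 0.001, 0, 1, 0, 0, 0.001, 0, 1, 0, 0, 0, 0, 1, 0, 0, 0, 0],
)

```text
time: 45.15
position: [0.6548, 0.1333, 0.0137]
orientation: [3.133, 0.012, 3.11]
contact_force: [0.4, 0.4, -1.3]
gripper_width: 0.667
finger_force: 43.4
```

Emit:
apply_moves(
  motion=[1, 0, 0, 0.0005, 0, 1, 0, 0, 0, 0, 1, 0, 0, 0.0005, 0, 1, 0, 0, 0, 0, 1, 0, 0, 0, 0],
)

```text
time: 45.65
position: [0.6548, 0.1334, 0.0134]
orientation: [3.133, 0.012, 3.11]
contact_force: [-3.1, 0.2, 5.9]
gripper_width: 0.672
finger_force: 44.1
```

Emit:
apply_moves(
  motion=[1, 0, 0, 0.0003, 0, 1, 0, 0, 0, 0, 0.3, 0, 0, 0, 0, 0.25, 0, 0, 0, 0, 0.15, 0, 0, 0, 0, 0, 0, 0, 0, 0, 0, 0, 0, 0, 0, 0, 0, 0, 0, 0, 0, 0, 0, -0.02, 0, 0, 0, 0, -0.04, 0, 0, 0, 0, -0.05, 0, 0, 0, 0, -0.05, 0, 0, 0.03, 0, -0.04, 0, 0, 0.03, 0, 0, 0, 0, 0.03, 0, 0, 0, 0, 0, 0, 0, 0],
)

```text
time: 47.25
position: [0.5599, 0.1347, 0.2124]
orientation: [3.133, 0.012, 3.111]
contact_force: [0.6, 0.5, 0.1]
gripper_width: 0.996
finger_force: 0.0
```

Run:
```python
from h import *
st(); im,d=shot('wrist'); cv2.imwrite('pics/w8.png',im); fit(.038,.654,.132,r=.11); fit(.009,.654,.132,tol=.003,r=.11)
for a in((.028,.454,-.01,.04),(.024,.653,-.15,.04),(.032,.425,.32,.05)): fit(*a)
```

```text
t 47.25 p [0.5599 0.1347 0.2124] rpy [3.1326 0.0121 3.1108] q [0.233 0.129 0.184 1.613 0.006 0.264] pitch -0.014 zrow [-0.0121  0.009  -0.9999]
z 0.038 [ 300  197   48   98 4421] zmed 0.0378 rect ((653.8872680664062, 134.68551635742188), (58.18581771850586, 139.4379119873047), 88.14273834228516) circ ((653.7356567382812, 133.61532592773438), 74.3031005859375)
z 0.009 [289 181  66 110 940] zmed 0.0087 rect ((655.6510620117188, 132.66131591796875), (84.125244140625, 166.9333038330078), 88.54714965820312) circ ((655.41943359375, 133.20835876464844), 92.52408599853516)
z 0.028 [172  73  26  25 556] zmed 0.0278 rect ((454.4043884277344, -9.972269058227539), (24.416629791259766, 24.798343658447266), 0.6114089488983154) circ ((454.5062255859375, -9.64295768737793), 16.321382522583008)
z 0.024 [ 96 236  32  27 632] zmed 0.0237 rect ((651.9682006835938, -149.83261108398438), (37.97046661376953, 38.93694305419922), 26.193315505981445) circ ((651.8873291015625, -149.98899841308594), 20.2080078125)
z 0.032 [ 471   16   49   57 2345] zmed 0.0318 rect ((424.923583984375, 320.6326599121094), (48.60141372680664, 49.17234802246094), 8.006572723388672) circ ((424.5064392089844, 320.8843994140625), 32.640892028808594)
```

View pics/w8.png

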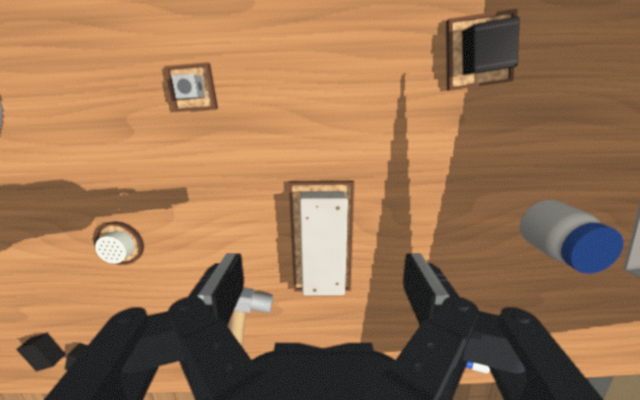

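All four pieces are flat and inside the lips: cube (190,85), disc (115,246), charcoal (490,48) and brick (325,243). The jar hasn't moved. Handing in.

```bash
python3 -c "
from h import *
print(workorder.finish_job())"
```

```text
the job is handed in; nothing more can be done
None
```

The stack is apart, top down: cube, disc, charcoal and brick each lie flat inside the lip of their own tray, set down gently; I never touched the jar or bowl, and I handed in at about 47 s of the 112 s.

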